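# Mesh the glaze jar with the mixer and hold it down

## Robot

A 6-joint arm with a two-finger parallel gripper is mounted at the origin on the work surface. World frame = base frame: x ahead of the robot, y to its left, z up, the work surface at z = 0. Lengths are in m, angles in rad, forces in N, time in s.
With the tool pointing down it reaches from about 0.4 to 0.825 m from the base axis. Payload 7 kg.
Tool frame: the origin (TCP) lies at the centre of the arm's flange, where the gripper is bolted on; the fingertips stand 178 mm ahead of it and the grasp point (between the pads) lies 159 mm ahead of it; z points along the fingers, y is the direction in which the jaws open and shut (so a half turn about z gives the same grasp; the last joint's range is limited). The gripper opens to 88 mm and grips with 3 to 60 N. Pads are 19 mm wide; open, the fingers measure 130 mm over their backs; the gripper's body (78 mm by 193 mm) begins 47 mm behind the grasp point.
Start: joints at [-0.995, 0.359, 0.012, 0, -1.224, -0.288], TCP at [0.192, -0.647, 0.405] pointing down, gripper open.
Joint ranges: [-3.07, 3.07], [-1.43, 2.12], [-1.02, 1.25], [-3.03, 1.67], [-3.05, -0], [-3.03, 3.03]. Speed limits (rad/s): [2.39, 2.39, 3.01, 3.14, 3.14, 3.14].

## Interface

Orientations are given as [roll, pitch, yaw] about the fixed x, y, z axes, in that order (R = Rz(yaw) Ry(pitch) Rx(roll)).
In Python, from station import * gives the robot as it stands.
- The arm moves only by the tool send_rows, never from a script. Its argument "motion" is a list of rows, each an object with "offset": the shift along the tool's x, y, z in cm, a list of three; "turn": the turn about the tool's z in degrees. In form: [{"offset": [x, y, z], "turn": turn}, ...]. A call has 1 to 8 rows; each row is the pose to reach, as a shift and turn from the pose commanded when the call began, along the tool's axes at that moment; what a row does not reach only later rows make up. A row lasts 1/10 s, in which the tool goes at most 50 mm and 8.59 degrees, less where a joint would pass 70% of its speed; a pose out of reach is approached as far as the arm can. A call with a gripper value outside its range is refused whole. "hand" is the opening, from -1 (shut) to 1 (fully open), set as the call begins (left out, the last holds). The fingers move at their own pace and stop on an object; "squeeze" is the grip in N (left out, the last holds). Time passes only in rows, so rows that repeat a pose let the fingers close. It gives the time, the measured TCP pose, the force and the opening at its end, in the units of the state.
- get_state(): the state, without advancing time (a new reading comes with each control period).
- grab_frame(name): name is "side" or "top" or "wrist"; returns a dict with "frame" (384x512x3 uint8, blue, green, red), "range_z" (384x512 float32, m along the optical axis (not along the pixel's ray), 0 where there is no reading), "vertical_fov" (degrees; the focal length in pixels is half the picture's height over the tangent of half this angle, whatever the lens; pixels are square), "cx", "cy" (the principal point, pixels), "cam_to_world" (4x4, takes a point from camera to world coordinates). Camera axes: x right, y up, looking along -z (the intrinsics and any distortion apply to the point x, -y, -z); pixel columns grow to the right and rows downward; lengths in m; the calibration is good to about 2 mm. A picture is of the moment at which its call begins.
- job_done(): hands the job in, once; it reports no verdict.
The state is a dict: "t": time; "q": joint angles; "qd": joint speeds; "joint_efforts": joint torques, N m; "eef_pos": TCP position; "ee_rot": TCP orientation; "force": force on the tool from outside, world axes, zero at the start; "moment": the same for the moment, N m; "width": finger opening in m.
Only numpy, scipy, OpenCV 4.12 (cv2) and the standard library are available. Lean on these libraries where they do the work, as an engineer would, in place of code of your own. Each camera call takes 0.05 s, during which the arm holds its last target. There are 200 camera calls.

## Task

Take the lidded glaze jar that has three tabs round its foot, stand it upright in the mixer's slotted drive ring, turned so that the tabs mesh with the slots and it slides home onto the sprung plate, then press the jar and plate well down, as one does to run a press-to-run mixer, without ramming it. Finish while still holding the jar pressed down in the mixer; do not let go. Leave the other things on the table where they stand.

Things in the scene. Friction and masses are not known exactly. Their poses are not given: they have to be found in the camera images.
- jar: Jar to mix: white cylinder, diameter 58, height 85 mm; on it a fixed grey round lid, diameter 52, height 30 mm (115 mm in all); 0.25 to 0.5 kg; solid. Three tabs at its foot, 120 degrees apart, 10 mm wide, reach 39 mm from the axis, 2 to 12 mm above the underside. Stands on the table, any yaw; grip the lid from above. Origin: centre of the underside; z to the lid; x along one tab.
- tab_a (a point): Point on one of the jar's tabs (the one along the jar's x axis), 36 mm from the jar's axis and 7 mm above its underside.
- mixer: Press-to-run mixer fixed to the table: white housing 150 x 150 x 85 mm with a control knob on its front, and on top an aluminium drive ring. Origin: centre of the underside; z up; its front faces -x of its frame.
- drive_ring (a joint): Angle of the mixer's drive ring about the vertical (rad, anticlockwise from above, -1.05 to 1.05; held by 0.35 N m of friction). Ring: 30 mm high, top 115 mm above the table, clear inner radius 31, outer about 44 mm. Three like slots 120 degrees apart, 14 mm wide, run down its whole wall, open at the top, inside and outside.
- ring_center (a point): Centre of the drive ring's top edge, 115 mm above the table. Its z is up, its x axis points along one slot (the same one as slot_a) and turns with the ring.
- slot_a (a point): Middle of the mouth of one slot of the drive ring, 38 mm from the ring's axis, level with the ring's top edge. The jar fits in any of its three turns, to within about 3 degrees; if the tabs miss the slots they rest on the ring, with the jar's underside 2 mm below the ring's top edge.
- spring_plate (a joint): Travel of the sprung round black plate (54 mm in diameter) in the bottom of the drive ring: 0 up, 0.007 m fully down on its stop. Up, its top lies 14 mm below the ring's top edge (101 mm above the table). It carries the meshed jar's weight without moving: it needs 7 N to begin and 15.4 N to reach its stop, 1200 N/m between.
- plain_jar: Bystander: a jar with the same white body and grey lid, but a smooth foot without tabs. Origin: centre of the underside.
- wheel: Bystander: banding wheel fixed to the table, metal disc 160 mm in diameter with its top 90 mm above the table, on a stem. Origin: centre of the underside.
- bottle: Bystander: capped bottle 54 mm in diameter, 150 mm high. Origin: centre of the underside.
- mug: Bystander: white mug 80 mm in diameter, 90 mm high. Origin: centre of the underside.
- brush: Bystander: paint brush lying on the table. Origin: near its middle, on its underside.
- bowl: Bystander: terracotta bowl 110 mm in diameter, 50 mm high. Origin: centre of the underside.
Things that resemble listed ones, but are neither listed nor needed, are in the scene too. What is shaped like the jar but green or purple is not meant.

How it is judged:
On the way, in this order (a step that is already met when the one before it is completed fails the run):
1. the tabbed jar is lifted clear of the table (height (world z) of jar above 0.03 m and contact force between the fingers and jar above 1 N and horizontal distance between jar and ring_center above 0.06 m), for 0.1 s.
2. the jar stands upright in the drive ring with its tabs down in the slots (z of jar in the frame of ring_center below -0.009 m and horizontal distance between jar and ring_center below 0.005 m and angle between jar's own z axis and vertical below 0.12 rad), for 0.2 s.
At the end, for the whole second after the job is handed in: Through the last second: jar upright (7 degrees) and still, axis within 5 mm of the ring's, underside at least 15 mm below the ring's top edge, plate pressed down more than 3 of its 7 mm, over 6 N between jar and mixer, over 3 N between fingers and jar (z of jar in the frame of ring_center below -0.015 m and horizontal distance between jar and ring_center below 0.005 m and angle between jar's own z axis and vertical below 0.12 rad and value of joint spring_plate above 0.003 m and contact force between jar and mixer above 6 N and contact force between the fingers and jar above 3 N and linear speed of jar below 0.02 m/s); the arm keeps its last pose, push and grip.
It fails at once if the jar is rammed against the mixer with more than 60 N (contact force between jar and mixer above 60 N).
It fails at once if another thing on the table is moved more than 40 mm (distance of any of plain_jar, bottle, mug, brush, bowl from where it was at the start of the episode above 0.04 m).
It also fails if it takes over 42 s, if anything falls off the work surface, if the arm or the gripper's body presses on something with over 40 N, if the wrist force passes 120 N, or if a joint passes its speed limit or range.

## Working session

There is one attempt and no reset: what is moved stays moved. The work goes in short steps, Python scripts to look and compute and a tool call to move; the robot and the scene stay as the last step left them, time stands still between calls to the robot, and variables do not carry over. Pictures are saved under pics/ and viewed, about 8 in all and at most 12, crops included, and the job is handed in when it is done.

Besides the shell and the picture viewer there is one more tool, called after ">>>" as a command line: name --argument value ..., lists and objects as JSON in quotes. send_rows: Moves the arm, as the interface text tells. Its arguments: {"type":"object","properties":{"motion":{"type":"array"},"hand":{"type":"number"},"squeeze":{"type":"number"}},"required":["motion"]}

```bash
mkdir -p pics; ls
cat > h.py <<'E'
from station import *
import numpy as np, cv2
def K(f):
    h,w=f["frame"].shape[:2]; return h/2/np.tan(np.radians(f["vertical_fov"])/2)
def cloud(f):
    z=f["range_z"]; h,w=z.shape; u,v=np.meshgrid(np.arange(w),np.arange(h)); k=K(f)
    P=np.stack([(u-f["cx"])/k*z,-(v-f["cy"])/k*z,-z,np.ones_like(z)],-1)
    W=(P@np.array(f["cam_to_world"]).T)[...,:3]; W[z==0]=np.nan; return W
def ray(f,u,v,h):
    M=np.array(f["cam_to_world"]);k=K(f)
    d=M[:3,:3]@np.array([(u-f["cx"])/k,-(v-f["cy"])/k,-1]);o=M[:3,3]
    return o+d*(h-o[2])/d[2]
E
python3 - <<'E'
from h import *
import pickle
s=get_state();print(s)
F={n:grab_frame(n) for n in("side","top","wrist")}
pickle.dump(F,open("f0.pkl","wb"))
for n,f in F.items(): print(n,{k:v for k,v in f.items() if k not in("frame","range_z")},(f["range_z"]>0).mean()); 
cv2.imwrite("pics/top.png",F["top"]["frame"]);cv2.imwrite("pics/side.png",F["side"]["frame"])
E
```

```text
pics
{'t': 0.0, 'q': array([-9.94903672e-01,  3.59427182e-01,  1.10858938e-02, -3.58467654e-04,
       -1.22409180e+00, -2.88084265e-01]), 'qd': array([ 1.78003807e-03,  7.08387442e-06, -6.12339258e-04, -1.27134880e-03,
        1.28474455e-03,  5.04926274e-04]), 'joint_efforts': array([-3.29181212e-04, -5.82721174e+01,  2.93075484e+01,  6.99774876e+00,
        7.04835678e-03, -1.70997755e-04]), 'eef_pos': array([ 0.19154437, -0.64706692,  0.40370664]), 'ee_rot': array([ 3.13992760e+00, -1.41981827e-04, -2.85390623e+00]), 'force': array([ 0.57506557, -0.18558527,  0.50628587]), 'moment': array([-0.01925558, -0.00112775,  0.04061595]), 'width': 0.08791054171885802}
side {'vertical_fov': 44.73549358009731, 'cx': 250.95472969045824, 'cy': 201.37544819451736, 'cam_to_world': array([[-0.80482014,  0.35757822, -0.47371127, -0.15935351],
       [-0.59350484, -0.49034012,  0.63821514,  1.01206647],
       [-0.00406781,  0.79479833,  0.60686   ,  1.03520565],
       [ 0.        ,  0.        ,  0.        ,  1.        ]])} 0.9959767659505209
top {'vertical_fov': 54.70321380920908, 'cx': 250.94666354770112, 'cy': 198.7725300014978, 'cam_to_world': array([[-1.80929185e-03,  9.90728565e-01, -1.35844167e-01,
         4.54438783e-01],
       [-9.99998359e-01, -1.77931019e-03,  3.42123312e-04,
        -2.50524814e-02],
       [ 9.72424278e-05,  1.35844563e-01,  9.90730158e-01,
         1.29092970e+00],
       [ 0.00000000e+00,  0.00000000e+00,  0.00000000e+00,
         1.00000000e+00]])} 0.9960734049479166
wrist {'vertical_fov': 62.562395337553, 'cx': 255.8944710771207, 'cy': 189.97894092765594, 'cam_to_world': array([[-0.28366348, -0.92123357, -0.26620243,  0.11955965],
       [ 0.95892236, -0.27201815, -0.08046131, -0.66911694],
       [ 0.00171177, -0.2780914 ,  0.96055309,  0.38489932],
       [ 0.        ,  0.        ,  0.        ,  1.        ]])} 0.9959360758463541
```

View pics/top.png

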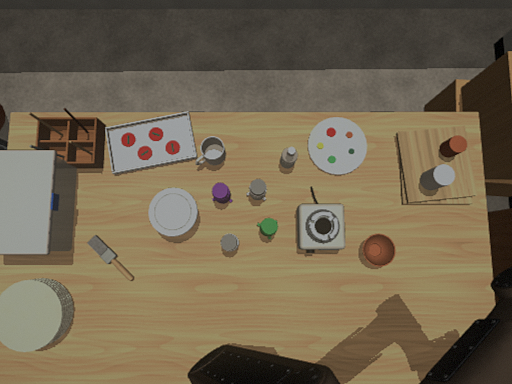

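View pics/side.png

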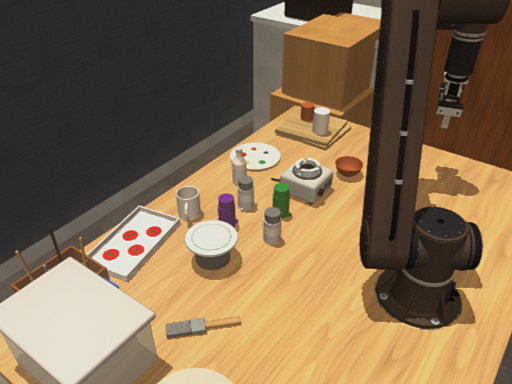

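The top view shows grey-lidded white jars at (258,188) and (230,243). The look-alikes are a purple jar at (221,193) and a green one at (268,227). The mixer's ring is at (322,226). Next I crop both white jars in the two views to see which one has tabs.

Run:
```python
from h import *
import pickle
F=pickle.load(open("f0.pkl","rb"));t=F["top"]["frame"];s=F["side"]["frame"]
c=lambda i,u,v:cv2.resize(i[v-22:v+22,u-22:u+22],(300,300),interpolation=cv2.INTER_CUBIC)
im=np.vstack([np.hstack([c(t,258,190),c(s,246,195)]),np.hstack([c(t,230,243),c(s,272,227)])])
cv2.imwrite("pics/c.png",im)
W=cloud(F["top"])
for n,(u,v) in dict(A=(258,190),B=(230,243),ring=(322,226),green=(268,227),purple=(221,193),bottle=(289,157)).items():
    p=W[v-30:v+31,u-30:u+31].reshape(-1,3)
    z=np.nanpercentile(np.linalg.norm(0*p,axis=1),50)
    q=W[v-12:v+13,u-12:u+13].reshape(-1,3); zm=np.nanmax(q[:,2]); top=q[q[:,2]>zm-.01]
    print(n,W[v,u],zm,top.mean(0),np.ptp(top,axis=0))
```

```text
A [ 0.64371564 -0.0480985   0.11703182] 0.12212714100021715 [ 0.65632187 -0.04581982  0.11633509] [0.04876578 0.04824795 0.00994527]
B [0.47532338 0.04065764 0.11578224] 0.1220288684020252 [0.47978287 0.04691429 0.11576512] [0.04700533 0.05065053 0.0099949 ]
ring [ 0.52892167 -0.25226284  0.10452169] 0.12161788430623699 [ 0.52524669 -0.24801088  0.11611628] [0.07633738 0.0781333  0.00996551]
green [ 0.52526191 -0.07915303  0.11744621] 0.12243738618434952 [ 0.52986421 -0.0807766   0.11646758] [0.04752672 0.04763611 0.00999613]
purple [0.63396995 0.07018244 0.11859627] 0.12204214594037666 [0.64439198 0.07621404 0.11629825] [0.04894837 0.04865106 0.00969984]
bottle [ 0.75338052 -0.14971065  0.11112526] 0.15730761838501994 [ 0.76599907 -0.15094926  0.15097431] [0.02457655 0.02285499 0.00936002]
```

View pics/c.png

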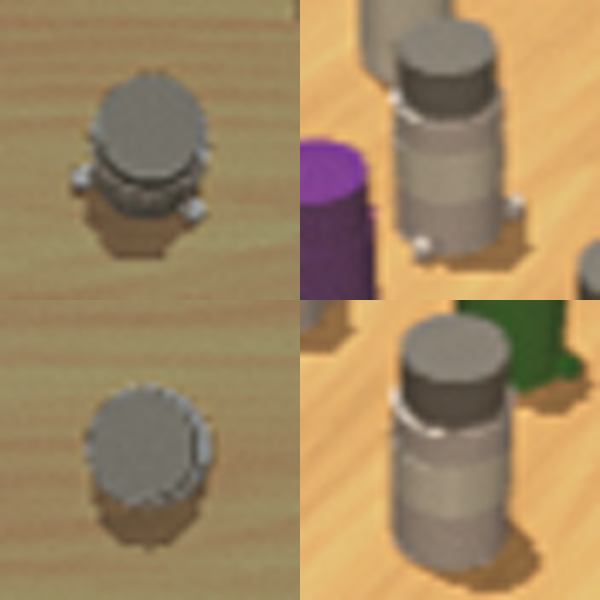

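Jar A at (258,188) has tabs in both views. B at (230,243) has a smooth foot, so A is the target, at about (0.656, -0.046), with its lid top at 0.115 m as stated. On the way I stop above the ring for a wrist view.

>>> send_rows --motion '[{"offset":[-4.3,2.4,0],"turn":0},{"offset":[-8.3,5.0,0],"turn":0},{"offset":[-12.4,7.5,0],"turn":0},{"offset":[-16.5,10.0,0],"turn":0},{"offset":[-20.6,12.8,0],"turn":0},{"offset":[-24.7,15.5,0],"turn":0},{"offset":[-28.8,18.3,0],"turn":0},{"offset":[-32.9,21.0,0],"turn":0}]' --hand 1

```text
t: 0.95
eef_pos: [0.4483, -0.3506, 0.4047]
ee_rot: [-3.142, 0.0, -2.854]
force: [0.9, -2.0, -0.1]
width: 0.0875
```

>>> send_rows --motion '[{"offset":[-4.0,3.0,0],"turn":0},{"offset":[-8.0,6.0,0],"turn":0},{"offset":[-10.5,7.8,0],"turn":0},{"offset":[-10.5,7.8,0],"turn":0},{"offset":[-10.5,7.8,0],"turn":0}]'

```text
t: 1.45
eef_pos: [0.5263, -0.2471, 0.4043]
ee_rot: [3.141, -0.001, -2.852]
force: [-0.2, -0.8, -0.4]
width: 0.088
```

Run:
```python
from h import *
import pickle
f=grab_frame("wrist");pickle.dump(f,open("f1.pkl","wb"))
s=get_state();print(s["t"],s["eef_pos"],s["ee_rot"])
cv2.imwrite("pics/w1.png",f["frame"])
W=cloud(f);z=W[...,2]
m=(z>.108)&(z<.122)
p=W[m];c=np.array([.525,-.248])
r=np.hypot(*(p[:,:2]-c).T);p=p[r<.06]
print(p[:,2].mean(),p.min(0),p.max(0))
```

```text
1.5 [ 0.52586943 -0.2477728   0.4043747 ] [ 3.14129052e+00 -6.14255503e-04 -2.85320080e+00]
0.1154516675582123 [ 0.48184634 -0.30049719  0.10802622] [ 0.57322255 -0.20951402  0.11815885]
```

View pics/w1.png

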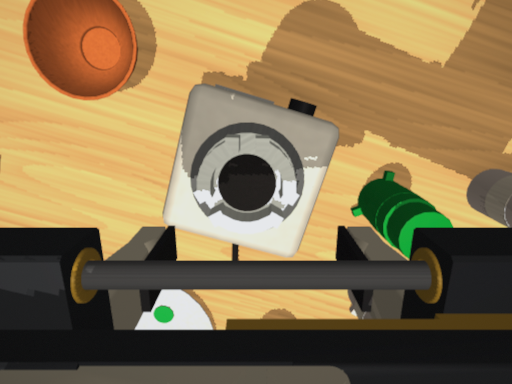

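The wrist view shows the ring at (247,180), clear of the fingers. I get the slots from height against angle on the annulus.

```bash
cat >> h.py <<'E'
def ring(f,c0):
    W=cloud(f);q=W[(W[...,2]>.109)&(W[...,2]<.122)]
    q=q[np.hypot(*(q[:,:2]-c0).T)<.052][:,:2]
    hull=cv2.convexHull(q.astype(np.float32))[:,0]
    from scipy.optimize import least_squares
    s=least_squares(lambda x:np.hypot(*(hull-x[:2]).T)-x[2],[*c0,.044],loss="soft_l1",f_scale=.001).x
    c=s[:2];P=W.reshape(-1,3);P=P[~np.isnan(P[:,2])];d=P[:,:2]-c;r=np.hypot(*d.T)
    k=(r>.034)&(r<.041);a=np.degrees(np.arctan2(d[k,1],d[k,0]));z=P[k,2]
    return s,a,z
def fold(a,w):
    return np.degrees(np.angle((w*np.exp(3j*np.radians(a))).sum()))/3
E
python3 - <<'E'
from h import *
import pickle
f=pickle.load(open("f1.pkl","rb"))
s,a,z=ring(f,np.array([.525,-.248]));print(s)
for k in range(-180,180,5):
    m=(a>=k)&(a<k+5); print(k,m.sum(),np.round(np.median(z[m]),3),np.round((z[m]<.108).mean(),2),end=' | ')
l=z<.108; print("\nslot",fold(a[l],1))
im=cv2.resize(f["frame"][105:255,150:350],(800,600),interpolation=cv2.INTER_CUBIC);cv2.imwrite("pics/r.png",im)
# jar tab angle from first top view
F=pickle.load(open("f0.pkl","rb"))
for n,u,v in(("top",247.7,194.1),("top",264.2,198.8),("side",224+422/6.82-44-44+44-44+22-22,0)):
    if v: 
        p=ray(F[n],u,v,.010);print(p,np.degrees(np.arctan2(p[1]+.046,p[0]-.656)),np.hypot(p[0]-.656,p[1]+.046))
E
```

```text
[ 0.52837332 -0.25537122  0.04489503]
-180 31 0.116 0.0 | -175 27 0.092 0.74 | -170 26 0.092 1.0 | -165 29 0.092 1.0 | -160 24 0.092 1.0 | -155 41 0.103 0.54 | -150 30 0.116 0.0 | -145 47 0.116 0.0 | -140 158 0.308 0.0 | -135 253 0.309 0.0 | -130 366 0.309 0.0 | -125 526 0.311 0.0 | -120 1261 0.332 0.0 | -115 1293 0.334 0.0 | -110 121 0.336 0.0 | -105 27 0.116 0.0 | -100 30 0.116 0.0 | -95 31 0.116 0.0 | -90 515 0.254 0.0 | -85 433 0.288 0.0 | -80 366 0.283 0.0 | -75 386 0.276 0.0 | -70 330 0.274 0.0 | -65 294 0.273 0.01 | -60 74 0.265 0.0 | -55 7 0.092 0.86 | -50 19 0.092 1.0 | -45 22 0.092 1.0 | -40 26 0.092 0.96 | -35 65 0.11 0.46 | -30 31 0.116 0.1 | -25 28 0.116 0.07 | -20 25 0.116 0.0 | -15 22 0.116 0.0 | -10 28 0.116 0.0 | -5 27 0.115 0.0 | 0 24 0.116 0.0 | 5 23 0.116 0.0 | 10 28 0.116 0.0 | 15 21 0.116 0.0 | 20 26 0.116 0.0 | 25 27 0.116 0.0 | 30 25 0.116 0.0 | 35 26 0.115 0.0 | 40 24 0.116 0.0 | 45 25 0.116 0.0 | 50 26 0.116 0.0 | 55 26 0.115 0.0 | 60 74 0.106 0.57 | 65 23 0.092 1.0 | 70 24 0.092 1.0 | 75 7 0.092 1.0 | 80 2 0.116 0.0 | 85 28 0.116 0.0 | 90 25 0.115 0.0 | 95 27 0.116 0.0 | 100 30 0.116 0.0 | 105 26 0.116 0.0 | 110 31 0.116 0.0 | 115 27 0.116 0.0 | 120 29 0.116 0.0 | 125 30 0.116 0.0 | 130 29 0.116 0.0 | 135 141 0.335 0.0 | 140 768 0.335 0.0 | 145 1415 0.332 0.0 | 150 1062 0.331 0.0 | 155 459 0.31 0.0 | 160 332 0.309 0.0 | 165 212 0.308 0.0 | 170 116 0.307 0.0 | 175 40 0.116 0.0 | 
slot -44.58672246778924
[ 0.64655066 -0.01419588  0.01      ] 106.54723789243627 0.03317818721502064
[ 0.62989423 -0.07165995  0.01      ] -135.49343605015832 0.036605252314587874
```

View pics/r.png

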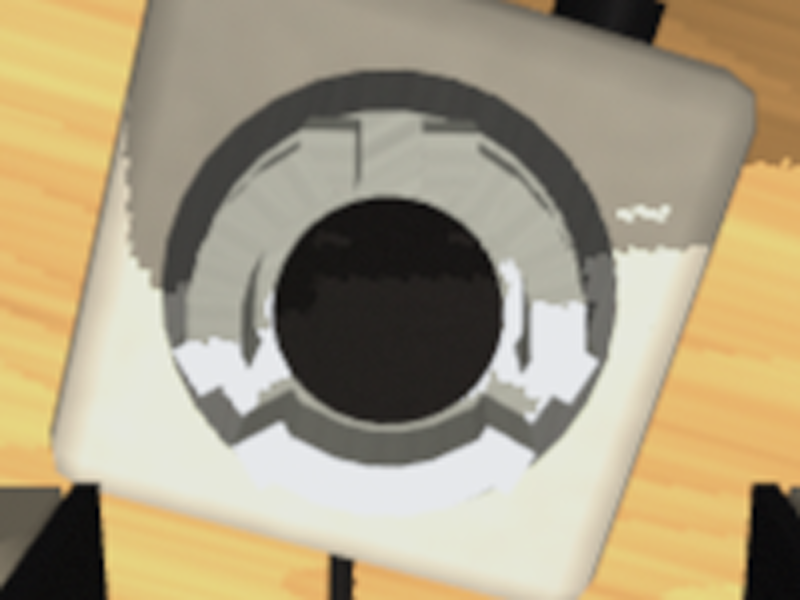

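The slots lie at about -165°, -45° and 72°, as the crop shows. The jar's tabs are at about 105° mod 120, so the jar has to be turned about -30° in yaw. I view the jar from the same height, with the tool's yaw 30° more, so that any camera bias cancels between the jar view and the ring view.

>>> send_rows --motion '[{"offset":[-3.5,3.0,0],"turn":-6},{"offset":[-7.0,6.0,0],"turn":-12},{"offset":[-10.5,9.1,0],"turn":-18},{"offset":[-14.0,12.1,0],"turn":-24},{"offset":[-18.2,15.7,0],"turn":-30},{"offset":[-18.2,15.7,0],"turn":-30},{"offset":[-18.2,15.7,0],"turn":-30}]'

```text
t: 2.2
eef_pos: [0.6562, -0.0455, 0.4039]
ee_rot: [3.141, -0.001, -2.33]
force: [-0.9, -0.2, 0.4]
width: 0.0878
```

Run:
```python
from h import *
import pickle
f=grab_frame("wrist");s=get_state();pickle.dump((f,s),open("f2.pkl","wb"))
print(s["t"],s["eef_pos"],np.degrees(s["ee_rot"]))
cv2.imwrite("pics/w2.png",f["frame"])
W=cloud(f);z=W[...,2];c=np.array([.656,-.046])
m=(abs(z-.115)<.006)&(np.hypot(W[...,0]-c[0],W[...,1]-c[1])<.045)
q=W[m];print(m.sum(),np.median(q[:,2]))
(x,y),r=cv2.minEnclosingCircle(q[:,:2].astype(np.float32)*1000);print("lid mean",q.mean(0),"circ",x,y,r)
for C in (q.mean(0)[:2],):
    d=W[...,:2]-C;r=np.hypot(d[...,0],d[...,1]);a=np.degrees(np.arctan2(d[...,1],d[...,0]))
    k=(r>.032)&(r<.05)&(z>.007)&(z<.03)
    v,u=np.nonzero(k)
    n,L=cv2.connectedComponents(k.astype(np.uint8))
    for i in range(1,n):
        j=L==i
        if j.sum()>5:print(j.sum(),np.argwhere(j).mean(0)[::-1],"ang",np.degrees(np.angle(np.exp(1j*np.radians(a[j])).mean())),r[j].min(),r[j].max(),np.median(z[j]))
```

```text
2.25 [ 0.65564067 -0.04646329  0.40415325] [ 1.79960728e+02 -5.43639198e-02 -1.33578637e+02]
2592 0.11574700043226871
lid mean [ 0.6534683  -0.04831796  0.11569546] circ 654.302490234375 -47.537532806396484 25.873178482055664
48 [257.5 131.5] ang -136.21192181326188 0.03215325999379298 0.038091467052518556 0.012620183746497593
```

View pics/w2.png

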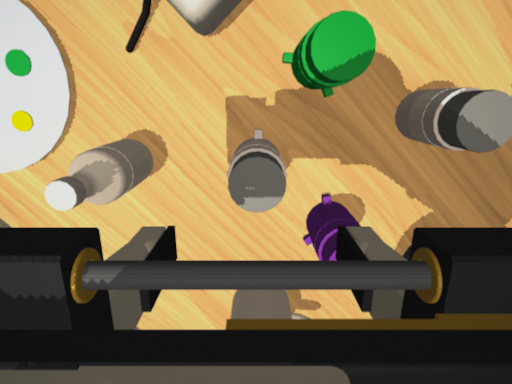

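The tabbed jar is at (257,180), with one tab at (258,133) facing the camera, at -136.2°. The two-tab chord from the top view gives -136.2° too. Next I refine the ring's angle and centre from its slot edges, and express both in the tool frame.

```bash
cat >> h.py <<'E'
def circ(q,r0):
    from scipy.optimize import least_squares
    h=cv2.convexHull(q.astype(np.float32))[:,0]
    return least_squares(lambda x:np.hypot(*(h-x[:2]).T)-x[2],[*q.mean(0),r0],loss="soft_l1",f_scale=.0005).x
def slots(W,c,b):
    P=W[(W[...,2]>.1125)&(W[...,2]<.12)][:,:2]
    for _ in range(10):
        A=[];m=[];g=[]
        for k in range(3):
            t=b+k*2*np.pi/3;e=np.array([np.cos(t),np.sin(t)]);n=np.array([-e[1],e[0]])
            x=(P-c)@e;y=(P-c)@n;s=(x>.033)&(x<.041)&(abs(y)<.02);y=y[s]
            lo,hi=y[y<0].max(),y[y>0].min();A.append([*n,.037]);m.append((lo+hi)/2);g.append(hi-lo)
        d=np.linalg.solve(A,m);c=c+d[:2]*.7;b=b+d[2]*.7
    return c,np.degrees(b),g
E
python3 - <<'E'
from h import *
import pickle
f1=pickle.load(open("f1.pkl","rb"));f2,s=pickle.load(open("f2.pkl","rb"))
W=cloud(f1);q=W[(W[...,2]>.1125)&(W[...,2]<.12)][:,:2]
print("ring circ",circ(q[np.hypot(*(q-[.528,-.255]).T)<.052],.044))
print("slots",slots(W,np.array([.528,-.255]),np.radians(-44.6)))
T=cloud(pickle.load(open("f0.pkl","rb"))["top"]);q=T[(T[...,2]>.1125)&(T[...,2]<.12)][:,:2]
for c in((.528,-.255),(.656,-.046)):print("top cam",circ(q[np.hypot(*(q-c).T)<.052],.044))
W=cloud(f2);q=W[(W[...,2]>.1125)&(W[...,2]<.12)][:,:2];q=q[np.hypot(*(q-[.655,-.047]).T)<.04]
j=circ(q,.026);print("lid",j)
R=lambda a:np.array([[np.cos(a),np.sin(a)],[np.sin(a),-np.cos(a)]])
print("jar in tool",R(s["ee_rot"][2])@(j[:2]-s["eef_pos"][:2]))
E
```

```text
ring circ [ 0.52915722 -0.25623461  0.04495186]
slots (array([ 0.5290442 , -0.25619944]), np.float64(-44.80794334235929), [np.float64(0.013507768135034367), np.float64(0.013804622111525113), np.float64(0.014397311146346313)])
top cam [ 0.53164672 -0.25407666  0.04418188]
top cam [ 0.65637807 -0.04601068  0.02503887]
lid [ 0.6541199  -0.04753834  0.02552464]
jar in tool [0.00182714 0.0003606 ]
```

The ring centre agrees by two methods, (0.529, -0.256), with slots at -44.8°. The required turn is -28.6°. Down to grip the lid.

>>> send_rows --motion '[{"offset":[0.2,0,4.5],"turn":0},{"offset":[0.2,0,9],"turn":0},{"offset":[0.2,0,12],"turn":0},{"offset":[0.2,0,13.7],"turn":0},{"offset":[0.2,0,13.7],"turn":0},{"offset":[0.2,0,13.7],"turn":0}]'

```text
t: 2.85
eef_pos: [0.6543, -0.0487, 0.2685]
ee_rot: [-3.141, 0.0, -2.332]
force: [1.3, 0.2, 1.0]
width: 0.0877
```

>>> send_rows --motion '[{"offset":[0,0,0],"turn":0},{"offset":[0,0,0],"turn":0},{"offset":[0,0,0],"turn":0},{"offset":[0,0,0],"turn":0},{"offset":[0,0,0],"turn":0},{"offset":[0,0,0],"turn":0},{"offset":[0,0,0],"turn":0}]' --hand -1 --squeeze 50

```text
t: 3.55
eef_pos: [0.6546, -0.0469, 0.2679]
ee_rot: [3.142, 0.0, -2.33]
force: [-1.1, 1.9, 3.6]
width: 0.0513
```

>>> send_rows --motion '[{"offset":[0,0,-2],"turn":0},{"offset":[0,0,-5],"turn":0},{"offset":[0,0,-9],"turn":0},{"offset":[0,0,-13.7],"turn":0},{"offset":[0,0,-17],"turn":0},{"offset":[0,0,-17],"turn":0},{"offset":[0,0,-17],"turn":0}]'

```text
t: 4.25
eef_pos: [0.6542, -0.047, 0.4373]
ee_rot: [3.141, 0.001, -2.331]
force: [0.5, 0.7, -4.4]
width: 0.0511
```

Run:
```python
from h import *
import pickle
s=get_state();f=grab_frame("wrist");g=grab_frame("side");pickle.dump((f,g,s),open("f3.pkl","wb"))
print(s["t"],s["eef_pos"],np.degrees(s["ee_rot"]),s["force"],s["width"])
im=np.hstack([f["frame"][100:384,100:400],g["frame"][60:344,180:480]]);cv2.imwrite("pics/w3.png",im)
```

```text
4.25 [ 0.65421406 -0.04703436  0.4372906 ] [ 1.79960270e+02  3.29596331e-02 -1.33528077e+02] [ 0.45794828  0.69251022 -4.39725534] 0.051073855947205954
```

View pics/w3.png

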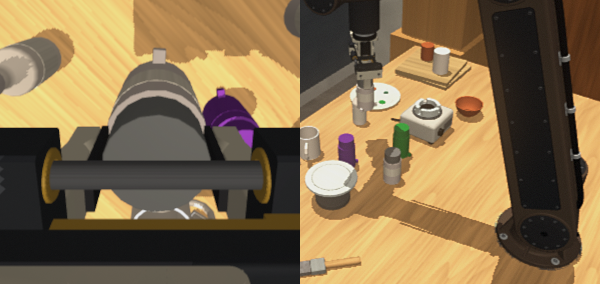

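The jar is held: the weight reads about 4.4 N and the opening is 51 mm, which matches the 52 mm lid. I carry it over the ring, turning +28.6° about tool z.

>>> send_rows --motion '[{"offset":[3.4,-0.8,0],"turn":5},{"offset":[7.5,-1.7,0],"turn":11},{"offset":[11.6,-2.6,0],"turn":17},{"offset":[15.7,-3.5,0],"turn":22},{"offset":[19.8,-4.4,0],"turn":26},{"offset":[23.8,-5.3,0],"turn":28.6},{"offset":[23.8,-5.3,0],"turn":28.6},{"offset":[23.8,-5.3,0],"turn":28.6}]'

```text
t: 5.15
eef_pos: [0.5284, -0.257, 0.436]
ee_rot: [3.14, -0.002, -2.831]
force: [0.4, 1.5, -2.3]
width: 0.0513
```

```bash
cat > tab.py <<'E'
from h import *
import pickle
f=grab_frame("wrist");S=[get_state()]
for _ in range(3): grab_frame("top");S.append(get_state())
p=np.mean([s["eef_pos"] for s in S],0);a=np.mean([np.unwrap([0,s["ee_rot"][2]])[1] for s in S]);a=np.mean([s["ee_rot"][2] for s in S])
print(S[-1]["t"],p,np.degrees(a),np.mean([s["force"] for s in S],0))
W=cloud(f);R=np.array([[np.cos(a),np.sin(a)],[np.sin(a),-np.cos(a)]])
L=(W[...,:2]-p[:2])@R.T;h=W[...,2]-(p[2]-.268)
k=(L[...,0]>.031)&(L[...,0]<.045)&(abs(L[...,1])<.015)&(h>0)&(h<.016)
b=(L[...,0]>.0)&(L[...,0]<.033)&(abs(L[...,1])<.035)&(h>.02)&(h<.08)
y=L[k][:,1];print("tab n",k.sum(),"h",np.median(h[k]),"y",y.min(),y.max(),"x",L[k][:,0].max())
from scipy.optimize import least_squares
q=L[b];o=least_squares(lambda c:np.hypot(*(q-c[:2]).T)-.029,[0,0],loss="soft_l1",f_scale=.0005).x;print("axis in tool",o,b.sum())
print("tab angle world",np.degrees(a-np.arctan2((y.min()+y.max())/2-o[1],.038)))
cv2.imwrite("pics/w%d.png"%(S[-1]["t"]*100),f["frame"]);pickle.dump((f,S),open("f4.pkl","wb"))
E
python3 tab.py
```

```text
5.35 [ 0.52938146 -0.25580953  0.43655054] -162.08306278954902 [ 0.40698213 -0.31199345 -3.56327936]
tab n 193 h 0.012483297866886539 y -0.004021199013317455 0.0059110277690887095 x 0.04123302671068956
axis in tool [ 0.00171557 -0.00118775] 1553
tab angle world -165.29528741537032
```

The held tab is at -165.3° against the slot's -164.8°, and its measured width of 9.9 mm is right. I descend to just above the ring, then feel my way in.

>>> send_rows --motion '[{"offset":[0,0,2],"turn":0},{"offset":[0,0,4],"turn":0},{"offset":[0,0,5.2],"turn":0},{"offset":[0,0,5.2],"turn":0},{"offset":[0,0,5.2],"turn":0}]'

```text
t: 5.85
eef_pos: [0.5296, -0.256, 0.3861]
ee_rot: [-3.141, -0.0, -2.828]
force: [0.2, 0.7, -3.6]
width: 0.0512
```

>>> send_rows --motion '[{"offset":[0,0,0.2],"turn":0},{"offset":[0,0,0.3],"turn":0},{"offset":[0,0,0.3],"turn":0}]'

```text
t: 6.15
eef_pos: [0.5291, -0.2562, 0.3831]
ee_rot: [-3.141, 0.001, -2.829]
force: [-1.0, -0.1, -3.7]
width: 0.0514
```

```bash
python3 tab.py
cat > st.py <<'E'
from h import *
S=[]
for _ in range(4): grab_frame("top");S.append(get_state())
m=lambda k:np.round(np.mean([s[k] for s in S],0),4)
print(S[-1]["t"],m("eef_pos"),np.degrees(m("ee_rot")[2]),m("force"),m("moment"))
E
```

```text
6.35 [ 0.5291254  -0.25629334  0.38297861] -162.11497023846593 [ 0.47343561 -0.0481893  -3.68530959]
tab n 455 h 0.0014781794200990073 y -0.014919202754121714 0.014922545499620741 x 0.0446849614513295
axis in tool [-0.00024604 -0.00068107] 1541
tab angle world -163.14427920178696
```

Run:
```python
from h import *
im=cv2.imread("pics/w635.png");cv2.imwrite("pics/z.png",cv2.resize(im[90:240,155:355],(800,600),interpolation=cv2.INTER_CUBIC))
```

```text
(no output)
```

View pics/z.png

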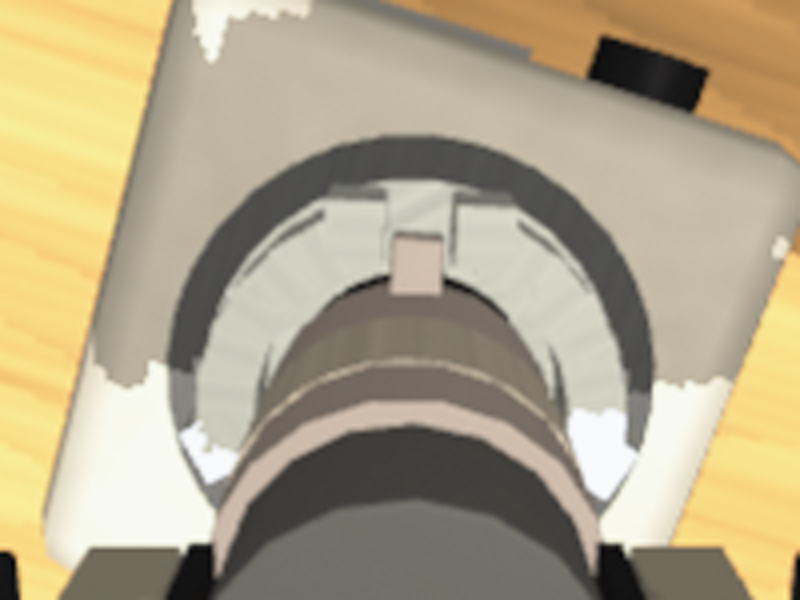

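The crop shows the tab at (417,265) centred to within 1 mm over the slot (387–457). I go on down.

>>> send_rows --motion '[{"offset":[0,0,0.15],"turn":0},{"offset":[0,0,0.3],"turn":0},{"offset":[0,0,0.3],"turn":0}]'

```text
t: 6.65
eef_pos: [0.529, -0.2562, 0.3793]
ee_rot: [3.141, -0.0, -2.829]
force: [0.4, -0.1, -4.0]
width: 0.0515
```

>>> send_rows --motion '[{"offset":[0,0,0.1],"turn":0},{"offset":[0,0,0.2],"turn":0},{"offset":[0,0,0.2],"turn":0}]'

```text
t: 6.95
eef_pos: [0.5291, -0.2562, 0.3775]
ee_rot: [3.141, -0.0, -2.829]
force: [-0.4, -0.1, -2.8]
width: 0.051
```

```bash
python3 st.py
```

```text
7.15 [ 0.5291 -0.2562  0.3776] -162.11267855431512 [-0.1379 -0.3973 -3.5725] [0.0093 0.0065 0.0198]
```

No contact force, with the underside at about 0.110 m, below the 0.113 m at which the tabs would rest on the ring. The tabs are in the slots.

>>> send_rows --motion '[{"offset":[0,0,0.15],"turn":0},{"offset":[0,0,0.3],"turn":0},{"offset":[0,0,0.3],"turn":0}]'

```text
t: 7.45
eef_pos: [0.529, -0.2562, 0.3743]
ee_rot: [3.141, -0.0, -2.829]
force: [-0.2, 0.7, -3.9]
width: 0.0516
```

>>> send_rows --motion '[{"offset":[0,0,0.15],"turn":0},{"offset":[0,0,0.3],"turn":0},{"offset":[0,0,0.3],"turn":0}]'

```text
t: 7.75
eef_pos: [0.5291, -0.2562, 0.3714]
ee_rot: [3.141, -0.0, -2.829]
force: [-0.3, -0.4, -3.0]
width: 0.051
```

>>> send_rows --motion '[{"offset":[0,0,0.1],"turn":0},{"offset":[0,0,0.2],"turn":0},{"offset":[0,0,0.3],"turn":0},{"offset":[0,0,0.3],"turn":0},{"offset":[0,0,0.3],"turn":0}]'

```text
t: 8.25
eef_pos: [0.5292, -0.2562, 0.3689]
ee_rot: [-3.141, 0.0, -2.829]
force: [-0.6, 0.4, -0.2]
width: 0.0515
```

```bash
python3 st.py
```

```text
8.45 [ 0.5292 -0.2562  0.3689] -162.1069489763638 [-0.7231  0.4212 -0.5675] [ 0.2767  0.1829 -0.0114]
```

The plate is touched at the expected height and the side forces are near zero. Now I press slowly.

>>> send_rows --motion '[{"offset":[0,0,0.07],"turn":0},{"offset":[0,0,0.14],"turn":0},{"offset":[0,0,0.2],"turn":0},{"offset":[0,0,0.2],"turn":0}]'

```text
t: 8.85
eef_pos: [0.5292, -0.2562, 0.367]
ee_rot: [-3.141, 0.0, -2.829]
force: [-2.0, 2.3, 6.0]
width: 0.0511
```

>>> send_rows --motion '[{"offset":[0,0,0.07],"turn":0},{"offset":[0,0,0.14],"turn":0},{"offset":[0,0,0.2],"turn":0},{"offset":[0,0,0.2],"turn":0}]'

```text
t: 9.25
eef_pos: [0.5292, -0.2562, 0.3652]
ee_rot: [-3.141, 0.001, -2.829]
force: [-1.7, 2.9, 5.9]
width: 0.0512
```

```bash
python3 st.py
```

```text
9.45 [ 0.5292 -0.2562  0.3653] -162.10121939841252 [-1.6712  3.3424  6.7951] [ 1.2392  0.8385 -0.0183]
```

>>> send_rows --motion '[{"offset":[0,0,0.07],"turn":0},{"offset":[0,0,0.14],"turn":0},{"offset":[0,0,0.2],"turn":0},{"offset":[0,0,0.25],"turn":0},{"offset":[0,0,0.25],"turn":0}]'

```text
t: 9.95
eef_pos: [0.5292, -0.2562, 0.3631]
ee_rot: [-3.141, 0.001, -2.829]
force: [-2.6, 3.5, 8.5]
width: 0.0514
```

```bash
python3 st.py; python3 tab.py
python3 - <<'E'
from h import *
import pickle
f,_=pickle.load(open("f4.pkl","rb"));g=grab_frame("side")
c=cv2.resize(f["frame"][90:240,155:355],(400,300));d=cv2.resize(g["frame"][80:230,230:430],(400,300))
cv2.imwrite("pics/end.png",np.hstack([c,d]))
E
```

```text
10.15 [ 0.5292 -0.2562  0.3632] -162.0897602425099 [-3.0916  3.8767  9.4865] [ 1.5762  1.1531 -0.0087]
10.35 [ 0.52923026 -0.25618494  0.36319606] -162.0928966482868 [-3.10688015  3.70342104  9.50062593]
tab n 247 h 0.012739814586784498 y -0.01490404152648986 0.014692041997158688 x 0.04486992116627201
axis in tool [ 0.00024855 -0.00073126] 2548
tab angle world -163.03556837819477
```

View pics/end.png

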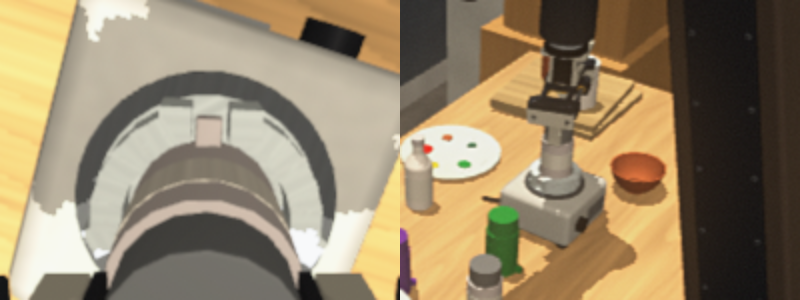

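The tab is down inside its slot, and the jar is upright in the mixer. The force rose 1.3 N/mm over the last press, which matches the spring's 1.2 N/mm. I hand in.

```bash
python3 -c "
from station import *
print(job_done()); s=get_state(); print(s['t'],s['eef_pos'],s['force'],s['width'])"
```

```text
the job is handed in; nothing more can be done
None
the job is handed in; nothing more can be done
```

The tabbed jar is standing in the mixer's drive ring, pressed down and still held. The job was handed in at about 10.4 s of the 42 s allowed, and it reports no verdict.

**What I did:** I gripped the jar by its lid at 50 N, turned it -28.6° so the tabs met the slots, and lowered it without resistance onto the sprung plate. I then pressed it slowly. I saw none of the other things touched or moved, though I did not measure them again at the end.

**Last checks:**

| Check | Result | Needed |
|---|---|---|
| Underside below the ring's top edge | about 20 mm | at least 15 mm |
| Plate pressed down | about 5.3 mm from force, about 5.8 mm from height | more than 3 mm |
| Force between jar and mixer | about 13 N (9.5 N measured plus the jar's weight) | 6 to 60 N |
| Tool against the measured ring centre | within 1 mm | 5 mm, for the jar's axis |
| Grip opening | 51 mm, on the 52 mm lid | – |

**Disagreements:**
- The wrist and top cameras differed by about 3 mm in position, by much the same amount for jar and ring, so it cancelled.
- A wrist-camera fit of the jar in the grip put it 1.7 mm off while it was being carried. Once the jar was in the ring the same fit gave 0.2 mm along that axis, with 0.7 mm across.
- A side force of about 5 N remained, so the jar may be leaning lightly on the ring wall.
- The final tab angle reading was spoiled by ring pixels. I relied on the picture instead, which shows the tab down in its slot.

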